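# Close up the mosaic chip store

### The arm

A 6-joint arm with a two-finger parallel gripper is mounted at the origin on the work surface. World frame = base frame: x ahead of the robot, y to its left, z up, the work surface at z = 0. Lengths are in m, angles in rad, forces in N, time in s.
With the tool pointing down it reaches from about 0.2 to 0.875 m from the base axis. Payload 3.4 kg.
Tool frame: the origin (TCP) lies midway between the tips of the shut fingers; the grasp point (between the pads) lies behind it (arm.pinch_z is the z of the grasp point in the tool frame, in m); z points along the fingers, y is the line along which they close (so a half turn about z gives the same grasp; the last joint's range is limited). The gripper opens to 94 mm and grips with 3 to 60 N. Pads are 16 mm wide; open, the fingers measure 119 mm over their backs; the gripper's body (75 mm by 177 mm) begins 78 mm behind the grasp point.
Start: joints at [-1.459, 0.276, 1.505, -0, 1.361, -0.121], TCP at [0.133, -0.56, 0.205] pointing down, gripper open.
Joint ranges: [-2.89, 2.89], [-0.75, 2.08], [0.22, 2.7], [-1.18, 4.32], [0.11, 2.71], [-2.7, 2.7]. Speed limits (rad/s): [2.57, 2.57, 3.14, 3.14, 3.14, 3.14].

### API

Orientations are given as a rotation vector (axis times angle).
In Python, from bench import arm gives the robot as it stands.
- The arm moves only by the tool jog_arm, never from a script. Its argument "targets" is a list of rows, each an object of numbers: "tx", "ty", "tz": the shift along the tool's x, y, z in m; "spin": the turn about the tool's z in rad; "hand": the opening, from 0 (shut) to 1 (fully open). A call has 1 to 12 rows; each row shifts and turns the commanded pose from where the row before left it, along the tool's axes as they then stand; what a row does not reach is not made up. A row lasts 1/12 s, in which the tool goes at most 41.7 mm and 7.16 degrees, less where a joint would pass 70% of its speed; a pose out of reach is approached as far as the arm can. A call with a gripper value outside its range is refused whole. The fingers move at their own pace and stop on an object; the grip force is fixed at half the most. Time passes only in rows, so rows that do not move let the fingers close. It gives the time, the measured TCP pose, the force, the opening and the grip force at its end, in the units of the state.
- arm.get_state(): the state, without advancing time (a new reading comes with each control period).
- arm.capture(name): name is "side" or "top"; returns (picture, depth): 480x640x3 uint8, red, green, blue; 480x640 float32, m along the optical axis (not along the pixel's ray), 0 where there is no reading.
- arm.calibration(name): a dict with "K" (3x3 intrinsics, pixels), "k1" (the pictures are not rectified: a ray, as slopes to the right and down, at radius r is drawn at 1 + k1 r^2 times it, then the intrinsics apply), "extrinsics" (4x4, takes a point from camera to world coordinates). Camera axes: x right, y up, looking along -z (the intrinsics and any distortion apply to the point x, -y, -z); pixel columns grow to the right and rows downward; lengths in m; the calibration is good to about 2 mm. A picture is of the moment at which its call begins. calibration takes no time and is no camera call.
- arm.finish_job(): hands the job in; it is judged then, once.
Trained networks look in the newest picture that a camera, given by its name, has taken for a name from the list of things; names that differ only in an ending like _2 or _b are one class to them, and where a whole thing is asked for, a point or a joint stands for the part that bears it (a point fixed in the world has none). Each returns a list of dicts, best first, with "score" (0 to 1); they miss things now and then, are a little off and sometimes report something else, mostly with a low value. They report only what shows in the picture. A call takes as long as a camera call.
- arm.look_for(target, camera): "rect" ([centre column, centre row, width, height] as shares, 0 to 1, of the picture: columns of its width, rows of its height, round what is visible of it).
- arm.trace(target, camera): "pixels" (480x640 bool, what is visible of it) and "rect" ([centre column, centre row, width, height] as shares, 0 to 1, of the picture: columns of its width, rows of its height, round what is visible of it).
The state is a dict: "time_s": time; "qpos": joint angles; "joint_velocities": joint speeds; "joint_efforts": joint torques, N m; "tcp_pos": TCP position; "tool_rot": TCP orientation; "wrist_force": force on the tool from outside, world axes, zero at the start; "wrist_torque": the same for the moment, N m; "grip_width": finger opening in m; "finger_force": force on a finger pad.
Only numpy, scipy, OpenCV 4.12 (cv2) and the standard library are available. Lean on these libraries where they do the work, as an engineer would, in place of code of your own. Each camera call takes 0.05 s, during which the arm holds its last target. There are 200 camera calls.

### The job

Close up the mosaic chip store before the stone saw is started: with the fingertips, push both open drawers of the low chest fully home, and push the raised lid of the wooden chip box over until it lies flat and shut. Do it all by pushing, in any order: do not lift, carry or shove the box along the bench, and leave the hammer, the brush tin and the two pieces of marble where they are.

Things in the scene. Friction and masses are not known exactly. Their poses are not given: they have to be found in the camera images.
- chest: Low plywood chest fixed to the bench, 190 deep x 240 wide x 85 mm high, two drawers side by side. Origin on the bench under the middle of its front plane (drawer boxes slide in behind this plane); +x points into the chest (away from the drawer fronts), +y to the left drawer, +z up.
- drawer_left (a joint): Opening of the drawer on the chest's +y side, m: 0 fully home (a firm stop), up to 0.12 out; starts 0.04 to 0.09 open. It slides along the chest's -x to open, +x to close, about 2 N of friction plus light damping, and stays where it is left.
- drawer_right (a joint): The same for the drawer on the chest's -y side.
- drawer_left_front (a point): Point on the outer face of the left drawer's front board: middle of its width, 55 mm above the bench, moving with the drawer; axes as the chest's. The board is plain brown wood 114 wide x 76 high x 10 mm thick, from 4 to 80 mm above the bench; when home, its outer face is 10 mm out from the chest's front plane. A dark pull knob (diameter 16 mm, sticking out 18 mm) sits at mid-width with its centre 26 mm above the bench. Stone chips in the drawers are fixed in place.
- drawer_right_front (a point): The same point on the right drawer's front board, 116 mm from the left drawer across the chest.
- box: Open-topped pale wooden box of stone chips, loose on the bench, about 2 kg, 130 deep (x) x 170 wide (y) x 70 mm high, walls 7 mm. Origin under its centre; its lid is hinged along the +x rim and its open front is to -x.
- lid (a joint): Angle of the box's lid, rad: 0 lying flat and shut on the box (a stop), 1.57 upright, 1.95 leaning back on its stop; starts 1.45 to 1.8. Stiff hinge (0.2 Nm friction): the lid stays where it is left, so about 2 N at its free edge moves it.
- lid_hinge (a point): Point on the lid's hinge line at mid-width, 70.5 mm above the bench; the hinge line runs along the box's y. Its axes turn with the lid; with the lid shut they are the box's axes.
- lid_edge (a point): Middle of the lid's free edge, on the lid's outer face (the face that is on top when shut and faces the box's +x side when the lid stands up). The lid is a plain board, 130 from hinge to free edge x 170 wide x 8 mm thick.
- hammer: Bystander: hammer with wooden handle lying flat, 260 mm long along its x, head at +x, 26 mm high. Origin under the middle.
- tin: Bystander: round ribbed tin, diameter 96, 90 mm high, two brushes lying across its mouth (to 102 mm high, up to 125 mm from the axis along the tin's x). Origin under its centre.
- offcut: Bystander: loose marble offcut 70 x 50 x 20 mm lying on the bench. Origin under its centre.
- sample: Bystander: loose marble tile 50 x 50 x 18 mm lying on top of the chest. Origin under its centre.

How it is judged:
By the outcome, as a careful person would: the job done as asked, in the order asked, and still so for the second after the job is handed in, with the robot touching nothing.
It also fails if it takes over 61 s, if anything falls off the work surface, if the arm or the gripper's body presses on something with over 40 N, if the wrist force passes 120 N, or if a joint passes its speed limit or range.

## Working session

There is one attempt and no reset: what is moved stays moved. The work goes in short steps, Python scripts to look and compute and a tool call to move; the robot and the scene stay as the last step left them, time stands still between calls to the robot, and variables do not carry over. Pictures are saved under pics/ and viewed, at most 10 in all, crops included, and the job is handed in when it is done.

Besides the shell and the picture viewer there is one more tool, called in YAML: its name, and indented under it one key for each argument. jog_arm: Moves the arm, as the interface text tells. Its arguments: {"type":"object","properties":{"targets":{"type":"array","items":{"type":"object","properties":{"tx":{"type":"number"},"ty":{"type":"number"},"tz":{"type":"number"},"spin":{"type":"number"},"hand":{"type":"number"}}}}},"required":["targets"]}

```bash
mkdir -p pics; cat > h.py <<'E'
import numpy as np, cv2
from bench import arm
def cloud(name, depth):
    c=arm.calibration(name);K=np.array(c["K"]);E=np.array(c["extrinsics"])
    v,u=np.mgrid[0:480,0:640].astype(np.float64)
    p=np.stack([u.ravel(),v.ravel()],1)[:,None]
    n=cv2.undistortPoints(p,K,np.array([c["k1"],0,0,0.]))[:,0]
    d=depth.ravel()
    P=np.stack([n[:,0]*d,-n[:,1]*d,-d,np.ones_like(d)])
    W=(E@P)[:3].T.reshape(480,640,3); W[depth==0]=np.nan
    return W
E
python3 - <<'E'
from h import *
for n in("side","top"):
    im,d=arm.capture(n); cv2.imwrite(f"pics/{n}0.png",im[...,::-1]); W=cloud(n,d); np.save(n+"0.npy",W)
    print(n,np.array(arm.calibration(n)["extrinsics"]).round(2).tolist())
    for t in("chest","drawer_left_front","drawer_right_front","box","lid_edge","hammer","tin","offcut","sample"):
        r=arm.trace(t,n)
        for k in r[:2]:
            P=W[k["pixels"]]; P=P[~np.isnan(P[:,0])]
            if len(P): print(t,round(k["score"],2),np.round(np.array(k["rect"])*[640,480,640,480]),np.median(P,0).round(3),np.percentile(P,[2,98],axis=0).round(3).tolist())
print(arm.get_state()["tool_rot"],arm.get_state()["time_s"],arm.pinch_z)
E
```

```text
side [[-0.79, 0.3, -0.53, -0.28], [-0.61, -0.39, 0.69, 1.08], [0.0, 0.87, 0.49, 0.85], [0.0, 0.0, 0.0, 1.0]]
drawer_left_front 0.97 [368. 241.  39.  40.] [ 0.471 -0.128  0.041] [[0.434, -0.187, 0.01], [0.551, -0.082, 0.078]]
drawer_right_front 0.63 [384. 226.  35.  36.] [ 0.492 -0.265  0.044] [[0.45, -0.307, 0.007], [0.565, -0.199, 0.079]]
box 0.82 [262. 258.  89. 110.] [0.603 0.202 0.057] [[0.49, 0.092, 0.002], [0.663, 0.278, 0.195]]
lid_edge 0.61 [238. 237.  46.  77.] [0.639 0.205 0.136] [[0.616, 0.072, 0.0], [0.73, 0.281, 0.198]]
hammer 0.6 [406. 203.  56.  19.] [ 0.529 -0.448  0.017] [[0.444, -0.478, -0.0], [0.615, -0.403, 0.026]]
tin 0.55 [189. 340.  92.  66.] [0.501 0.488 0.071] [[0.451, 0.429, 0.0], [0.62, 0.523, 0.102]]
offcut 0.68 [372. 284.  27.  24.] [0.364 0.02  0.016] [[0.338, -0.034, -0.003], [0.399, 0.048, 0.021]]
sample 0.78 [330. 200.  18.  14.] [ 0.643 -0.179  0.099] [[0.617, -0.214, 0.083], [0.674, -0.155, 0.103]]
top [[-0.01, 0.98, -0.19, 0.32], [-1.0, -0.01, 0.01, -0.01], [0.01, 0.19, 0.98, 1.18], [0.0, 0.0, 0.0, 1.0]]
chest 0.94 [391. 233. 111. 124.] [ 0.576 -0.
[... 465 characters left out ...]
], [0.664, 0.269, 0.199]]
lid_edge 0.85 [239. 201.  79.  42.] [0.644 0.197 0.146] [[0.62, 0.116, 0.0], [0.686, 0.278, 0.201]]
lid_edge 0.22 [318. 315.  29.  25.] [0.373 0.007 0.02 ] [[0.346, -0.026, 0.014], [0.401, 0.041, 0.024]]
hammer 0.64 [490. 266.  43. 102.] [ 0.529 -0.459  0.024] [[0.377, -0.487, 0.009], [0.624, -0.406, 0.03]]
tin 0.97 [133. 251.  55.  76.] [0.524 0.48  0.078] [[0.452, 0.424, -0.001], [0.625, 0.532, 0.104]]
offcut 0.71 [319. 315.  29.  26.] [0.373 0.008 0.02 ] [[0.344, -0.026, 0.008], [0.402, 0.041, 0.024]]
sample 0.84 [396. 203.  28.  28.] [ 0.65  -0.189  0.103] [[0.622, -0.218, 0.089], [0.681, -0.161, 0.107]]
[3.12023913e+00 3.64834631e-01 6.24943328e-05] 1.0 -0.0188
```

View pics/side0.png

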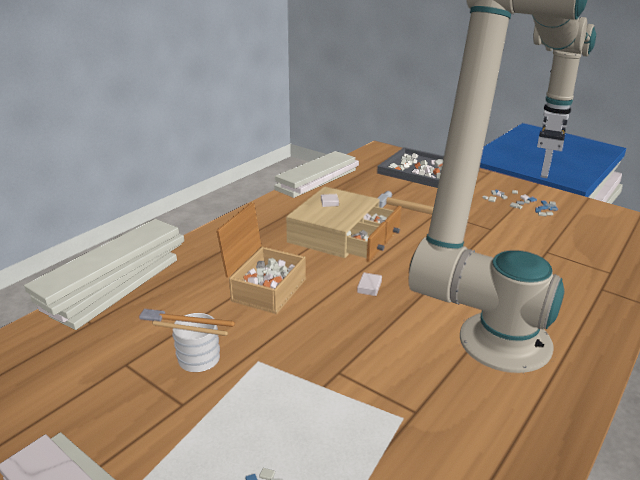

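View pics/top0.png

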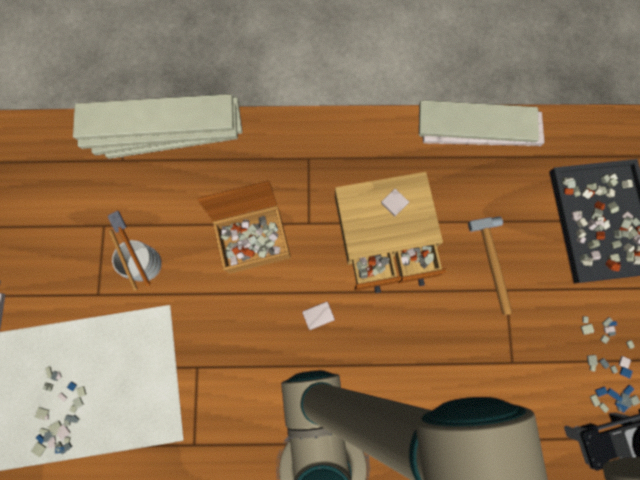

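The side view shows the chest at about (345,220) with the drawers open towards the arm, the box at (265,260) with its lid up at (238,240), and the tin at (195,340). The top view shows the chest at (390,215), the drawer fronts at (377,288) and (422,278), the box at (250,240), the lid at (239,200), and the hammer and offcut clear of both. Next I'll fit the axes.

```bash
python3 - <<'E'
from h import *
from scipy.spatial.transform import Rotation as R
im,d=arm.capture("top");W=cloud("top",d)
ok=~np.isnan(W[...,0])
def tr(t): return arm.trace(t,"top")[0]["pixels"]&ok
def rect(P,n): 
    c,s,a=cv2.minAreaRect(P[:,:2].astype(np.float32)*1000); print(n,np.round(c),np.round(s),round(a,1), np.round(cv2.boxPoints((c,s,a))).tolist())
P=W[(W[...,2]>.08)&(W[...,2]<.095)&(W[...,0]>.53)&(W[...,0]<.76)&(W[...,1]<-.03)&(W[...,1]>-.33)];rect(P,"chesttop")
for t in("drawer_left_front","drawer_right_front"):
    P=W[tr(t)];Q=P[(P[:,2]>.065)&(P[:,0]<.56)]
    rect(Q,t)
m=(W[...,0]>.45)&(W[...,0]<.76)&(W[...,1]>.06)&(W[...,1]<.32)
P=W[m&(W[...,2]>.062)&(W[...,2]<.075)];rect(P,"boxrim")
P=W[m&(W[...,2]>.09)]
c=P.mean(0);u,s,v=np.linalg.svd(P-c,full_matrices=False);n=v[2];print("lid c",c.round(3),"n",n.round(3),"std",s[2]/len(P)**.5,np.percentile(P,[1,99],axis=0).round(3).tolist())
Q=P[P[:,2]>.185];rect(Q,"lidtop")
s=arm.get_state();print(s["tcp_pos"],R.from_rotvec(s["tool_rot"]).as_matrix().round(3).tolist())
E
```

```text
chesttop [ 623. -174.] [191. 242.] 9.5 [[509.0, -71.0], [549.0, -310.0], [738.0, -278.0], [698.0, -39.0]]
drawer_left_front [ 483. -137.] [ 74. 111.] 9.7 [[438.0, -89.0], [456.0, -198.0], [529.0, -186.0], [510.0, -76.0]]
drawer_right_front [ 495. -250.] [ 73. 111.] 15.2 [[445.0, -207.0], [474.0, -313.0], [545.0, -294.0], [516.0, -187.0]]
boxrim [572. 178.] [134. 170.] 13.9 [[487.0, 245.0], [528.0, 79.0], [658.0, 112.0], [617.0, 277.0]]
lid c [0.645 0.196 0.154] n [-0.962 -0.237  0.137] std 0.0015496561042810811 [[0.621, 0.115, 0.091], [0.671, 0.276, 0.202]]
lidtop [652. 198.] [ 12. 170.] 13.6 [[626.0, 279.0], [666.0, 114.0], [678.0, 117.0], [638.0, 282.0]]
[ 0.1326269  -0.55951053  0.20549078] [[0.973, 0.231, -0.0], [0.231, -0.973, -0.0], [-0.0, 0.0, -1.0]]
```

jog_arm:
  targets:
    - {"spin": 0.067,"hand": 0}
    - {"tx": 0.0297,"ty": -0.0219,"hand": 0}
    - {"tx": 0.0297,"ty": -0.0219,"hand": 0}
    - {"tx": 0.0297,"ty": -0.0219,"hand": 0}
    - {"tx": 0.0297,"ty": -0.0219,"hand": 0}
    - {"tx": 0.0297,"ty": -0.0219,"hand": 0}
    - {"tx": 0.0297,"ty": -0.0219,"hand": 0}
    - {"tx": 0.0297,"ty": -0.0219,"hand": 0}
    - {"tx": 0.0297,"ty": -0.0219,"hand": 0}
    - {"tx": 0.0297,"ty": -0.0219,"hand": 0}
    - {"tx": 0.0297,"ty": -0.0219,"hand": 0}
    - {"tx": 0.0297,"ty": -0.0219,"hand": 0}

```text
invalid input at $.targets[0]: expected keys tx, ty, tz, spin, hand
```

All keys are required.

jog_arm:
  targets:
    - {"tx": 0,"ty": 0,"tz": 0,"spin": 0.067,"hand": 0}
    - {"tx": 0.0297,"ty": -0.0219,"tz": 0,"spin": 0,"hand": 0}
    - {"tx": 0.0297,"ty": -0.0219,"tz": 0,"spin": 0,"hand": 0}
    - {"tx": 0.0297,"ty": -0.0219,"tz": 0,"spin": 0,"hand": 0}
    - {"tx": 0.0297,"ty": -0.0219,"tz": 0,"spin": 0,"hand": 0}
    - {"tx": 0.0297,"ty": -0.0219,"tz": 0,"spin": 0,"hand": 0}
    - {"tx": 0.0297,"ty": -0.0219,"tz": 0,"spin": 0,"hand": 0}
    - {"tx": 0.0297,"ty": -0.0219,"tz": 0,"spin": 0,"hand": 0}
    - {"tx": 0.0297,"ty": -0.0219,"tz": 0,"spin": 0,"hand": 0}
    - {"tx": 0.0297,"ty": -0.0219,"tz": 0,"spin": 0,"hand": 0}
    - {"tx": 0.0297,"ty": -0.0219,"tz": 0,"spin": 0,"hand": 0}
    - {"tx": 0.0297,"ty": -0.0219,"tz": 0,"spin": 0,"hand": 0}

```text
time_s: 2.15
tcp_pos: [0.4161, -0.2665, 0.2058]
tool_rot: [3.13, 0.26, 0.001]
wrist_force: [-0.7, -0.7, 0.2]
grip_width: 0.0175
finger_force: 0.0
```

jog_arm:
  targets:
    - {"tx": 0,"ty": 0,"tz": 0.03,"spin": 0,"hand": 0}
    - {"tx": 0,"ty": 0,"tz": 0.03,"spin": 0,"hand": 0}
    - {"tx": 0,"ty": 0,"tz": 0.03,"spin": 0,"hand": 0}
    - {"tx": 0,"ty": 0,"tz": 0.03,"spin": 0,"hand": 0}
    - {"tx": 0,"ty": 0,"tz": 0.03,"spin": 0,"hand": 0}
    - {"tx": 0.012,"ty": 0,"tz": 0,"spin": 0,"hand": 0}
    - {"tx": 0.012,"ty": 0,"tz": 0,"spin": 0,"hand": 0}
    - {"tx": 0.01,"ty": 0,"tz": 0,"spin": 0,"hand": 0}
    - {"tx": 0.01,"ty": 0,"tz": 0,"spin": 0,"hand": 0}
    - {"tx": 0.01,"ty": 0,"tz": 0,"spin": 0,"hand": 0}

```text
time_s: 2.98
tcp_pos: [0.4703, -0.2602, 0.0573]
tool_rot: [3.127, 0.262, 0.002]
wrist_force: [-2.2, -2.7, 1.0]
grip_width: 0.001
finger_force: 1.4
```

jog_arm:
  targets:
    - {"tx": 0.01,"ty": 0,"tz": 0,"spin": 0,"hand": 0}
    - {"tx": 0.01,"ty": 0,"tz": 0,"spin": 0,"hand": 0}
    - {"tx": 0.01,"ty": 0,"tz": 0,"spin": 0,"hand": 0}

```text
time_s: 3.23
tcp_pos: [0.4991, -0.2542, 0.0562]
tool_rot: [3.13, 0.26, 0.001]
wrist_force: [-2.6, -2.0, 1.5]
grip_width: 0.0003
finger_force: 1.4
```

jog_arm:
  targets:
    - {"tx": 0.007,"ty": 0,"tz": 0,"spin": 0,"hand": 0}
    - {"tx": 0.006,"ty": 0,"tz": 0,"spin": 0,"hand": 0}
    - {"tx": 0.004,"ty": 0,"tz": 0,"spin": 0,"hand": 0}
    - {"tx": 0.002,"ty": 0,"tz": 0,"spin": 0,"hand": 0}

```text
time_s: 3.57
tcp_pos: [0.5172, -0.2507, 0.0553]
tool_rot: [-3.13, -0.261, 0.0]
wrist_force: [-2.0, -0.5, 1.2]
grip_width: 0.0002
finger_force: 1.1
```

jog_arm:
  targets:
    - {"tx": 0.002,"ty": 0,"tz": 0,"spin": 0,"hand": 0}
    - {"tx": 0.001,"ty": 0,"tz": 0,"spin": 0,"hand": 0}

```text
time_s: 3.73
tcp_pos: [0.519, -0.2504, 0.0553]
tool_rot: [-3.13, -0.26, 0.002]
wrist_force: [-4.0, -1.0, 2.1]
grip_width: 0.0007
finger_force: 2.2
```

jog_arm:
  targets:
    - {"tx": 0.002,"ty": 0,"tz": 0,"spin": 0,"hand": 0}
    - {"tx": 0,"ty": 0,"tz": 0,"spin": 0,"hand": 0}

```text
time_s: 3.9
tcp_pos: [0.519, -0.2504, 0.0553]
tool_rot: [-3.13, -0.261, 0.008]
wrist_force: [-6.7, -2.3, 4.0]
grip_width: 0.0006
finger_force: 3.5
```

jog_arm:
  targets:
    - {"tx": 0.002,"ty": 0,"tz": 0,"spin": 0,"hand": 0}
    - {"tx": 0,"ty": 0,"tz": 0,"spin": 0,"hand": 0}

```text
time_s: 4.07
tcp_pos: [0.519, -0.2504, 0.0554]
tool_rot: [-3.13, -0.262, 0.014]
wrist_force: [-12.3, -3.3, 6.4]
grip_width: 0.0005
finger_force: 5.7
```

jog_arm:
  targets:
    - {"tx": -0.035,"ty": 0,"tz": 0,"spin": 0,"hand": 0}
    - {"tx": -0.035,"ty": 0,"tz": 0,"spin": 0,"hand": 0}
    - {"tx": -0.035,"ty": 0,"tz": 0,"spin": 0,"hand": 0}
    - {"tx": 0,"ty": -0.029,"tz": 0,"spin": 0,"hand": 0}
    - {"tx": 0,"ty": -0.029,"tz": 0,"spin": 0,"hand": 0}
    - {"tx": 0,"ty": -0.029,"tz": 0,"spin": 0,"hand": 0}
    - {"tx": 0,"ty": -0.029,"tz": 0,"spin": 0,"hand": 0}
    - {"tx": 0,"ty": 0,"tz": 0,"spin": 0,"hand": 0}

```text
time_s: 4.73
tcp_pos: [0.3984, -0.1481, 0.0552]
tool_rot: [-3.127, -0.261, 0.002]
wrist_force: [-1.5, -0.7, 0.4]
grip_width: 0.0006
finger_force: 0.0
```

jog_arm:
  targets:
    - {"tx": 0.01,"ty": 0,"tz": 0,"spin": 0,"hand": 0}
    - {"tx": 0.01,"ty": 0,"tz": 0,"spin": 0,"hand": 0}
    - {"tx": 0.01,"ty": 0,"tz": 0,"spin": 0,"hand": 0}
    - {"tx": 0.01,"ty": 0,"tz": 0,"spin": 0,"hand": 0}
    - {"tx": 0.01,"ty": 0,"tz": 0,"spin": 0,"hand": 0}

```text
time_s: 5.15
tcp_pos: [0.4512, -0.1454, 0.0552]
tool_rot: [3.13, 0.26, -0.002]
wrist_force: [-1.9, -1.9, 2.2]
grip_width: 0.0007
finger_force: 1.4
```

jog_arm:
  targets:
    - {"tx": 0.01,"ty": 0,"tz": 0,"spin": 0,"hand": 0}
    - {"tx": 0.01,"ty": 0,"tz": 0,"spin": 0,"hand": 0}
    - {"tx": 0.008,"ty": 0,"tz": 0,"spin": 0,"hand": 0}
    - {"tx": 0.007,"ty": 0,"tz": 0,"spin": 0,"hand": 0}
    - {"tx": 0.006,"ty": 0,"tz": 0,"spin": 0,"hand": 0}
    - {"tx": 0.004,"ty": 0,"tz": 0,"spin": 0,"hand": 0}
    - {"tx": 0.003,"ty": 0,"tz": 0,"spin": 0,"hand": 0}

```text
time_s: 5.73
tcp_pos: [0.4978, -0.1364, 0.0553]
tool_rot: [-3.131, -0.26, 0.001]
wrist_force: [-1.9, -2.4, -0.2]
grip_width: 0.0007
finger_force: 1.1
```

jog_arm:
  targets:
    - {"tx": 0.002,"ty": 0,"tz": 0,"spin": 0,"hand": 0}
    - {"tx": 0.002,"ty": 0,"tz": 0,"spin": 0,"hand": 0}
    - {"tx": 0.001,"ty": 0,"tz": 0,"spin": 0,"hand": 0}

```text
time_s: 5.98
tcp_pos: [0.4994, -0.1361, 0.0553]
tool_rot: [3.13, 0.262, -0.01]
wrist_force: [-8.8, -4.3, 4.7]
grip_width: 0.0002
finger_force: 4.8
```

jog_arm:
  targets:
    - {"tx": 0.002,"ty": 0,"tz": 0,"spin": 0,"hand": 0}
    - {"tx": 0,"ty": 0,"tz": 0,"spin": 0,"hand": 0}

```text
time_s: 6.15
tcp_pos: [0.4994, -0.1361, 0.0554]
tool_rot: [3.13, 0.263, -0.016]
wrist_force: [-10.8, -6.1, 6.2]
grip_width: 0.0006
finger_force: 6.0
```

jog_arm:
  targets:
    - {"tx": -0.04,"ty": 0,"tz": 0,"spin": 0,"hand": 0}
    - {"tx": -0.01,"ty": 0,"tz": -0.03,"spin": 0,"hand": 0}
    - {"tx": 0,"ty": 0,"tz": -0.036,"spin": 0,"hand": 0}
    - {"tx": 0,"ty": 0,"tz": -0.036,"spin": 0,"hand": 0}
    - {"tx": 0,"ty": 0,"tz": -0.036,"spin": 0,"hand": 0}
    - {"tx": 0,"ty": 0,"tz": -0.036,"spin": 0,"hand": 0}
    - {"tx": 0,"ty": 0,"tz": -0.036,"spin": 0,"hand": 0}
    - {"tx": 0,"ty": 0,"tz": -0.036,"spin": 0,"hand": 0}
    - {"tx": 0,"ty": 0,"tz": 0,"spin": -0.074,"hand": 0}
    - {"tx": 0,"ty": 0,"tz": 0,"spin": 0,"hand": 0}

```text
time_s: 6.98
tcp_pos: [0.4569, -0.1437, 0.3044]
tool_rot: [3.116, 0.378, 0.011]
wrist_force: [0.2, -0.5, 0.2]
grip_width: 0.0004
finger_force: 0.0
```

```bash
python3 - <<'E'
from h import *
from scipy.spatial.transform import Rotation as R
im,d=arm.capture("top");W=cloud("top",d);cv2.imwrite("pics/t1.png",im[100:340,60:540,::-1])
s=arm.get_state();M=R.from_rotvec(s["tool_rot"]).as_matrix();p=np.array(s["tcp_pos"])
m=(W[...,0]>.45)&(W[...,0]<.76)&(W[...,1]>.06)&(W[...,1]<.32)
for lo,hi in((.09,.1),(.13,.15),(.185,.21)):
    P=W[m&(W[...,2]>lo)&(W[...,2]<hi)]; print(lo,len(P),P.mean(0).round(3) if len(P) else "")
print(p,s["wrist_force"],M[:,0],(M.T@(np.array([.698,.209,.3])-p)).round(4))
E
```

```text
0.09 112 [0.637 0.195 0.095]
0.13 262 [0.643 0.195 0.14 ]
0.185 434 [0.651 0.197 0.196]
[ 0.45574087 -0.14328727  0.30237486] [-0.9682912   0.44293527 -0.96858566] [0.97165605 0.23638012 0.00299268] [ 0.3187 -0.285   0.0031]
```

View pics/t1.png

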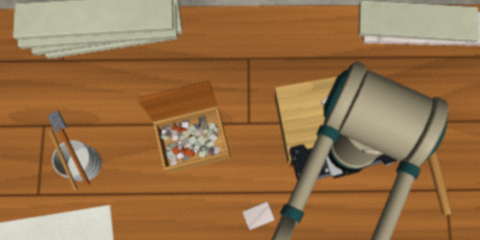

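The arm is hiding the drawers, and the box at (190,135) in the crop is untouched. I'll go behind the lid now.

jog_arm:
  targets:
    - {"tx": 0.029,"ty": -0.0259,"tz": 0,"spin": 0,"hand": 0}
    - {"tx": 0.029,"ty": -0.0259,"tz": 0,"spin": 0,"hand": 0}
    - {"tx": 0.029,"ty": -0.0259,"tz": 0,"spin": 0,"hand": 0}
    - {"tx": 0.029,"ty": -0.0259,"tz": 0,"spin": 0,"hand": 0}
    - {"tx": 0.029,"ty": -0.0259,"tz": 0,"spin": 0,"hand": 0}
    - {"tx": 0.029,"ty": -0.0259,"tz": 0,"spin": 0,"hand": 0}
    - {"tx": 0.029,"ty": -0.0259,"tz": 0,"spin": 0,"hand": 0}
    - {"tx": 0.029,"ty": -0.0259,"tz": 0,"spin": 0,"hand": 0}
    - {"tx": 0.029,"ty": -0.0259,"tz": 0,"spin": 0,"hand": 0}
    - {"tx": 0.029,"ty": -0.0259,"tz": 0,"spin": 0,"hand": 0}
    - {"tx": 0.029,"ty": -0.0259,"tz": 0,"spin": 0,"hand": 0}
    - {"tx": 0,"ty": 0,"tz": 0,"spin": 0,"hand": 0}

```text
time_s: 8.03
tcp_pos: [0.6995, 0.2156, 0.2957]
tool_rot: [-3.114, -0.381, 0.006]
wrist_force: [-1.0, 0.1, 0.1]
grip_width: 0.0005
finger_force: 0.0
```

jog_arm:
  targets:
    - {"tx": 0,"ty": 0,"tz": 0.03,"spin": 0,"hand": 0}
    - {"tx": 0,"ty": 0,"tz": 0.03,"spin": 0,"hand": 0}
    - {"tx": 0,"ty": 0,"tz": 0.03,"spin": 0,"hand": 0}
    - {"tx": 0,"ty": 0,"tz": 0.03,"spin": 0,"hand": 0}
    - {"tx": 0,"ty": 0,"tz": 0,"spin": 0,"hand": 0}

```text
time_s: 8.45
tcp_pos: [0.6919, 0.2078, 0.1721]
tool_rot: [3.118, 0.373, -0.026]
wrist_force: [-0.5, -0.1, -1.3]
grip_width: 0.0001
finger_force: 0.0
```

```bash
python3 - <<'E'
from h import *
im,d=arm.capture("side");cv2.imwrite("pics/s1.png",cv2.resize(im[150:330,170:430,::-1],None,fx=2.5,fy=2.5))
s=arm.get_state();print(s["tcp_pos"],s["wrist_force"])
E
```

```text
[0.69389611 0.20811951 0.17601353] [-0.82894019  0.40412337  0.32670039]
```

View pics/s1.png

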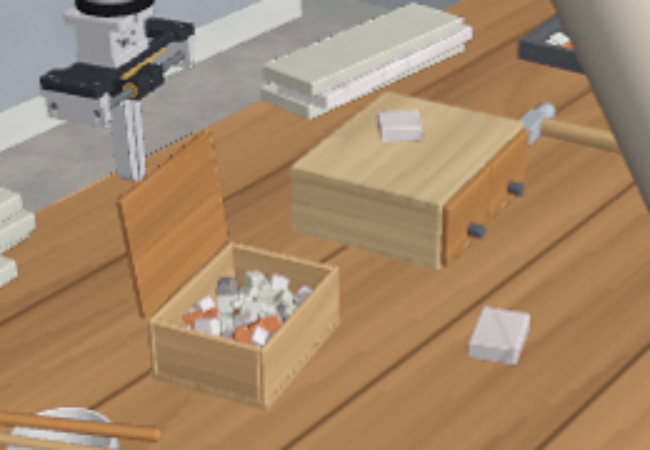

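The picture shows both drawers flush (knobs at (477,231) and (516,188)) and the fingers behind the lid at (130,160). I'll push the lid over along an arc.

jog_arm:
  targets:
    - {"tx": -0.009,"ty": 0,"tz": 0.001,"spin": 0,"hand": 0}
    - {"tx": -0.009,"ty": 0,"tz": 0.001,"spin": 0,"hand": 0}
    - {"tx": -0.009,"ty": 0,"tz": 0.001,"spin": 0,"hand": 0}
    - {"tx": -0.006,"ty": 0,"tz": 0.001,"spin": 0,"hand": 0}
    - {"tx": -0.006,"ty": 0,"tz": 0.001,"spin": 0,"hand": 0}
    - {"tx": -0.006,"ty": 0,"tz": 0.001,"spin": 0,"hand": 0}

```text
time_s: 9.0
tcp_pos: [0.6551, 0.1983, 0.1774]
tool_rot: [-3.119, -0.375, -0.008]
wrist_force: [1.9, 0.5, 1.7]
grip_width: 0.0003
finger_force: 1.0
```

jog_arm:
  targets:
    - {"tx": -0.006,"ty": 0,"tz": 0,"spin": 0,"hand": 0}
    - {"tx": -0.006,"ty": 0,"tz": 0,"spin": 0,"hand": 0}
    - {"tx": -0.006,"ty": 0,"tz": 0.001,"spin": 0,"hand": 0}
    - {"tx": -0.006,"ty": 0,"tz": 0.001,"spin": 0,"hand": 0}
    - {"tx": -0.006,"ty": 0,"tz": 0.001,"spin": 0,"hand": 0}

```text
time_s: 9.42
tcp_pos: [0.6239, 0.1908, 0.1724]
tool_rot: [3.119, 0.376, 0.0]
wrist_force: [1.9, 0.3, 2.8]
grip_width: 0.0005
finger_force: 1.0
```

jog_arm:
  targets:
    - {"tx": -0.007,"ty": 0,"tz": 0.002,"spin": 0,"hand": 0}
    - {"tx": -0.007,"ty": 0,"tz": 0.003,"spin": 0,"hand": 0}
    - {"tx": -0.007,"ty": 0,"tz": 0.003,"spin": 0,"hand": 0}
    - {"tx": -0.006,"ty": 0,"tz": 0.004,"spin": 0,"hand": 0}
    - {"tx": -0.006,"ty": 0,"tz": 0.004,"spin": 0,"hand": 0}
    - {"tx": -0.005,"ty": 0,"tz": 0.004,"spin": 0,"hand": 0}

```text
time_s: 9.92
tcp_pos: [0.5863, 0.1817, 0.1518]
tool_rot: [3.119, 0.376, -0.002]
wrist_force: [-0.1, -0.5, 1.8]
grip_width: 0.0006
finger_force: 0.8
```

jog_arm:
  targets:
    - {"tx": -0.005,"ty": 0,"tz": 0.005,"spin": 0,"hand": 0}
    - {"tx": -0.005,"ty": 0,"tz": 0.005,"spin": 0,"hand": 0}
    - {"tx": -0.005,"ty": 0,"tz": 0.005,"spin": 0,"hand": 0}
    - {"tx": -0.004,"ty": 0,"tz": 0.005,"spin": 0,"hand": 0}
    - {"tx": -0.004,"ty": 0,"tz": 0.006,"spin": 0,"hand": 0}

```text
time_s: 10.33
tcp_pos: [0.5646, 0.1764, 0.1258]
tool_rot: [3.119, 0.376, -0.001]
wrist_force: [0.0, -1.0, 2.1]
grip_width: 0.0007
finger_force: 0.7
```

jog_arm:
  targets:
    - {"tx": -0.003,"ty": 0,"tz": 0.006,"spin": 0,"hand": 0}
    - {"tx": -0.003,"ty": 0,"tz": 0.006,"spin": 0,"hand": 0}
    - {"tx": -0.003,"ty": 0,"tz": 0.006,"spin": 0,"hand": 0}
    - {"tx": -0.002,"ty": 0,"tz": 0.006,"spin": 0,"hand": 0}
    - {"tx": -0.001,"ty": 0,"tz": 0.006,"spin": 0,"hand": 0}
    - {"tx": -0.001,"ty": 0,"tz": 0.006,"spin": 0,"hand": 0}
    - {"tx": 0,"ty": 0,"tz": 0.005,"spin": 0,"hand": 0}

```text
time_s: 10.92
tcp_pos: [0.5521, 0.1733, 0.0846]
tool_rot: [3.119, 0.376, -0.002]
wrist_force: [0.3, -0.4, 0.5]
grip_width: 0.0007
finger_force: 0.5
```

jog_arm:
  targets:
    - {"tx": 0,"ty": 0,"tz": 0.003,"spin": 0,"hand": 0}
    - {"tx": 0,"ty": 0,"tz": 0.003,"spin": 0,"hand": 0}
    - {"tx": 0,"ty": 0,"tz": 0,"spin": 0,"hand": 0}

```text
time_s: 11.17
tcp_pos: [0.5528, 0.1735, 0.0791]
tool_rot: [3.119, 0.376, 0.0]
wrist_force: [-0.3, 0.3, 0.7]
grip_width: 0.0005
finger_force: 0.0
```

jog_arm:
  targets:
    - {"tx": 0,"ty": 0,"tz": 0.002,"spin": 0,"hand": 0}
    - {"tx": 0,"ty": 0,"tz": 0,"spin": 0,"hand": 0}

```text
time_s: 11.33
tcp_pos: [0.5532, 0.1735, 0.0787]
tool_rot: [3.119, 0.376, 0.002]
wrist_force: [-1.9, -0.4, 6.6]
grip_width: 0.0003
finger_force: 3.5
```

jog_arm:
  targets:
    - {"tx": 0,"ty": 0,"tz": 0.002,"spin": 0,"hand": 0}
    - {"tx": 0,"ty": 0,"tz": 0,"spin": 0,"hand": 0}

```text
time_s: 11.5
tcp_pos: [0.5533, 0.1736, 0.0785]
tool_rot: [3.119, 0.376, 0.004]
wrist_force: [-4.9, -0.7, 16.7]
grip_width: 0.0001
finger_force: 8.4
```

The lid is pressed shut at z = 78.5 mm. I'll retreat upwards and check.

jog_arm:
  targets:
    - {"tx": 0,"ty": 0,"tz": -0.02,"spin": 0,"hand": 0}
    - {"tx": 0,"ty": 0,"tz": -0.035,"spin": 0,"hand": 0}
    - {"tx": 0,"ty": 0,"tz": -0.035,"spin": 0,"hand": 0}
    - {"tx": 0,"ty": 0,"tz": -0.035,"spin": 0,"hand": 0}
    - {"tx": 0,"ty": 0,"tz": -0.035,"spin": 0,"hand": 0}
    - {"tx": -0.03,"ty": 0,"tz": -0.03,"spin": 0,"hand": 0}
    - {"tx": -0.04,"ty": 0,"tz": 0,"spin": 0,"hand": 0}
    - {"tx": -0.04,"ty": 0,"tz": 0,"spin": 0,"hand": 0}
    - {"tx": -0.04,"ty": 0,"tz": 0,"spin": 0,"hand": 0}
    - {"tx": -0.04,"ty": 0,"tz": 0,"spin": 0,"hand": 0}
    - {"tx": 0,"ty": 0,"tz": 0,"spin": 0,"hand": 0}

```text
time_s: 12.42
tcp_pos: [0.3611, 0.1272, 0.265]
tool_rot: [3.119, 0.376, -0.006]
wrist_force: [0.2, 0.3, -0.0]
grip_width: 0.0002
finger_force: 0.0
```

```bash
python3 - <<'E'
from h import *
im,d=arm.capture("side");W=cloud("side",d);cv2.imwrite("pics/s2.png",cv2.resize(im[150:390,130:450,::-1],None,fx=2.4,fy=2.4))
it,d=arm.capture("top");T=cloud("top",d);cv2.imwrite("pics/t2.png",it[100:340,60:540,::-1])
T0=np.load("top0.npy")
def rect(P,n): 
    c,s,a=cv2.minAreaRect(P[:,:2].astype(np.float32)*1000); print(n,np.round(c),np.round(s),round(a,1),np.percentile(P[:,2],[2,50,98]).round(4))
for Q,n in((T,"top"),(W,"side")):
    rect(Q[(Q[...,0]>.45)&(Q[...,0]<.74)&(Q[...,1]>.06)&(Q[...,1]<.32)&(Q[...,2]>.06)&(Q[...,2]<.12)],n+" lid")
    k=(Q[...,0]>.40)&(Q[...,0]<.56)&(Q[...,1]<-.03)&(Q[...,1]>-.33)&(Q[...,2]>.045)&(Q[...,2]<.07)
    P=Q[k]; u=(P[:,0]-.529)*.986+(P[:,1]+.19)*.165; v=-(P[:,0]-.529)*.165+(P[:,1]+.19)*.986
    for w in(v>0.01,v<-0.01): print(n,"front u",w.sum(),np.percentile(u[w],[10,50,90]).round(4) if w.any() else "")
E
```

```text
top lid [571. 178.] [131. 170.] 13.8 [0.0736 0.0788 0.0832]
top front u 75 [-0.0102 -0.0097  0.0247]
top front u 59 [-0.0097 -0.0093 -0.0089]
side lid [568. 180.] [133. 177.] 13.8 [0.0618 0.0761 0.0799]
side front u 285 [-0.0128 -0.0014  0.0401]
side front u 93 [-0.0135 -0.0119 -0.0104]
```

View pics/s2.png

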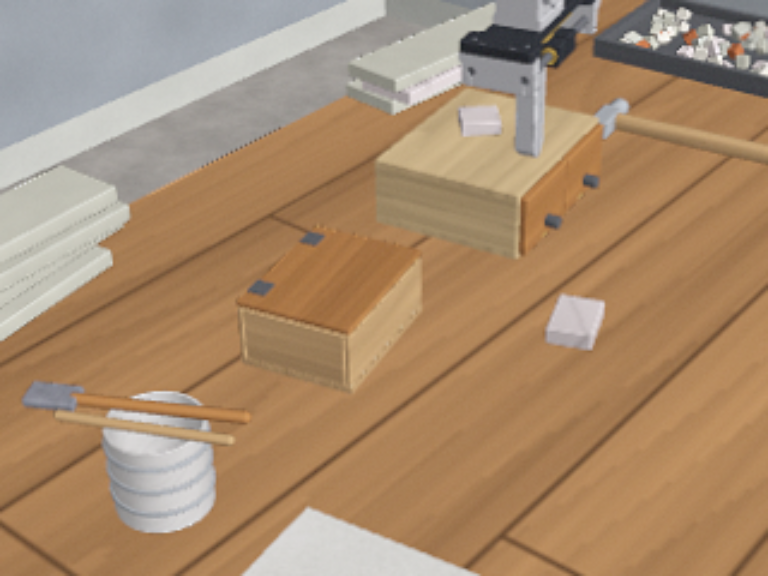

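View pics/t2.png

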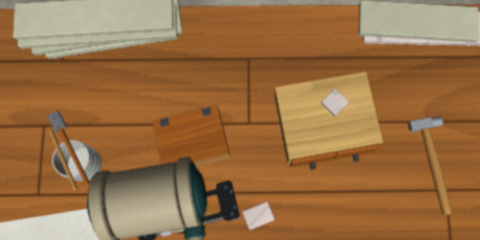

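The lid lies flat at (330,280) in the side crop. Both drawer fronts are flush, with their faces 10 mm out from the chest's front plane. The box hasn't moved (centre still 571,178), and the tin, offcut, sample and hammer look undisturbed.

```bash
python3 -c "
from bench import arm
print(arm.finish_job())"
```

```text
the job is handed in; nothing more can be done
None
```

Both drawers are pushed fully home and the box lid is flat and shut. The box and the other items stayed where they were, and the job was handed in at about 12.5 s of the 61 s allowed.

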